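# Fit the diffuser disc in the light base and light up a culture dish

### The job

Get the light base ready to view the green culture dish: take the orange dust cover off the pocket and lay it flat, knob up, in the blue tray, then slide the white diffuser disc along the deck, without lifting it off the deck, until it drops fully home in the pocket. Then set the green dish gently and upright on the middle of the disc, and last of all flip the lamp's toggle switch over to the on side. Leave the red dish and the other things on the bench where they are.

Things in the scene. Friction and masses are not known exactly. Their poses are not given: they have to be found in the camera images.
- lightbase: Light base fixed to the bench: low white plinth with a flat grey deck 160 (x) x 285 (y) mm, deck surface 38 mm above its origin. Origin: centre of its underside, on the bench top (z = 0); its z is up. It is turned about the vertical by up to 0.3 rad from start to start.
- pocket (a point): Centre of the floor of the round pocket in the light base's deck, at (0, -70, 33) mm in the light base's frame. Pocket: 68 mm diameter, 5 mm deep (floor 5 mm below the deck surface), yellow floor, open at the top. At the start the orange cover lies over it.
- cover: Loose orange dust cover, 120 g: flat round plate 86 mm in diameter and 5 mm thick at its rim, with a round upright knob on its centre, gripped as a cylinder 24 mm in diameter from 5 to 34 mm above its underside. Origin: centre of the underside; z is up through the knob. Starts flat on the deck, covering the pocket.
- disc: Loose white diffuser disc, 64 mm in diameter, 10 mm thick, about 90 g. Origin: centre of its underside. Starts flat on the grey deck, on the half away from the pocket (light base's +y half), and slides on it. Home in the pocket its underside is on the pocket floor and its top stands 5 mm above the deck.
- dish: Closed culture dish with a green lid, loose, 60 mm in diameter, 18 mm high, about 60 g. Origin: centre of its underside; z up. Starts on the bench to the left or right of the light base.
- red_dish: Bystander: a like dish with a red lid, 60 mm in diameter, 18 mm high, on the bench on the other side. Not to be moved.
- tray: Shallow blue tray fixed to the bench, 135 x 135 x 20 mm outside, walls and floor 5 mm thick, open at the top. Origin: centre of its underside; z up.
- supply: White lamp power unit fixed to the bench, 120 (x) x 100 (y) x 45 mm high, with a red-tipped bat toggle in the middle of its top. Origin: centre of its underside. The toggle swings in its x-z plane: it leans to the unit's -x when off and to its +x (where a green dot is on the panel) when on. The unit is turned about the vertical by up to 0.7 rad.
- toggle (a joint): Angle of the bat toggle: -0.45 rad off (leaning to the unit's -x, the start), +0.45 rad on (leaning to +x). It is bistable: pushed past 0 it falls over to the other stop and stays; about 1 N at the tip is enough. Its pivot is 46 mm above the unit's origin, its axis along the unit's y.
- bat_tip (a point): Centre of the rounded red end of the toggle bat, 44 mm from the pivot; the end is a ball 13 mm in diameter, its stem 8 mm.
- amber_bottle: Bystander: amber bottle, 64 mm in diameter, 130 mm high, beyond the light base. Origin: centre of its underside.
- jar: Bystander: white jar with a blue cap, 70 mm in diameter, 85 mm high, beyond the light base. Origin: centre of its underside.
- slide_box: Bystander: grey slide box 80 x 100 x 32 mm beyond the light base. Origin: centre of its underside.
- marker: Bystander: white marker with black cap, 127 mm long, 15 mm thick, lying on the bench between robot and light base. Origin on its underside, 42 mm from its blunt white end.
- beaker: Bystander: glass beaker 70 mm in diameter, 90 mm high, far left. Origin: centre of its underside.
- timer: Bystander: yellow timer with a green display 50 x 70 x 30 mm, far right. Origin: centre of its underside.
Mind the look-alikes: they are no part of the job. Of the things that look like the dish, take the one that is nearest to the robot's base at the start.

How it is judged (in metres and radians):
On the way, in this order (a step that is already met when the one before it is completed fails the run):
1. the cover lies flat, knob up, in the blue tray (horizontal distance between cover and tray below 0.032 m and z of cover in the frame of tray below 0.008 m and angle between cover's own z axis and vertical below 0.1 rad), for 0.2 s.
2. the disc has dropped home in the pocket (horizontal distance between disc and pocket below 0.005 m and z of disc in the frame of pocket below 0.0018 m), for 0.2 s.
3. the green dish stands on the middle of the disc, let go (horizontal distance between dish and disc below 0.012 m and z of dish in the frame of disc between 0.007 and 0.013 m and angle between dish's own z axis and vertical below 0.08 rad and contact force between dish and the fingers below 0.05 N), for 0.2 s.
4. the toggle is on (value of joint toggle above 0.35 rad), for 0.2 s.
At the end, for the whole second after the job is handed in: Cover flat, knob up, on the tray floor (centres within 32 mm); disc home in the pocket (within 1.8 mm of its floor, 5 mm of its centre); green dish upright, still, within 12 mm of the disc's centre; toggle on (over 0.35 rad) (all of step 1 and all of step 2 and horizontal distance between dish and disc below 0.012 m and z of dish in the frame of disc between 0.007 and 0.013 m and angle between dish's own z axis and vertical below 0.08 rad and linear speed of dish below 0.02 m/s and value of joint toggle above 0.35 rad); the robot touches nothing.
It fails at once if the disc lifted more than 8 mm off the deck (z of disc in the frame of pocket above 0.013 m).
It fails at once if the green dish let go in the air, more than 20 mm above its place on the disc (height (world z) of dish above 0.063 m and contact force between dish and anything else below 0.02 N).
It fails at once if the green dish tipped by more than 0.6 rad (angle between dish's own z axis and vertical above 0.6 rad).
It fails at once if a bystander moved more than 30 mm (distance of any of red_dish, amber_bottle, jar, slide_box, marker, beaker, timer from where it was at the start of the episode above 0.03 m).
It also fails if it takes over 72 s, if anything falls off the work surface, if the arm or the gripper's body presses on something with over 40 N, if the wrist force passes 120 N, or if a joint passes its speed limit or range.

### The arm

A 7-joint arm with a two-finger parallel gripper is mounted at the origin on the work surface. World frame = base frame: x ahead of the robot, y to its left, z up, the work surface at z = 0. Lengths are in mm, angles in degrees, forces in N, time in s.
With the tool pointing down it reaches from about 425 to 1025 mm from the base axis. Payload 9.4 kg.
Tool frame: the origin (TCP) lies midway between the tips of the shut fingers; the grasp point (between the pads) lies robot.tcp_to_grasp behind it (robot.tcp_to_grasp is the distance from the TCP to the grasp point, in mm); x points along the fingers, z is the direction in which the jaws open and shut, and the axes are right-handed (so a half turn about x gives the same grasp; the last joint's range is limited). The gripper opens to 93 mm and grips with 3 to 60 N. Pads are 15 mm wide; open, the fingers measure 128 mm over their backs; the gripper's body (75 mm by 188 mm) begins 65 mm behind the grasp point.
Start: joints at [-68.91, 34.337, -0.143, 91.639, 0.103, 54.024, -4.572], TCP at [311.955, 654.452, 218.618] pointing down, gripper open.
Joint ranges: [-147.43, 147.43], [-19.82, 112.94], [-74.19, 73.91], [6.32, 146.72], [-59.91, 239.91], [6.04, 106.73], [-150.56, 150.56]. Speed limits (degrees/s): [127.2, 127.2, 172.46, 172.46, 180, 180, 180].

### API

Orientations are given as a 3x3 rotation matrix whose columns are the frame's x, y, z axes.
In Python, from rig import robot, optics gives the robot as it stands. The module is installed in compiled form; this text tells all that it offers.
- The arm moves only by the shell command python3 -m inch 'ROWS' [FORCE]. ROWS is a JSON object of lists of equal length, an entry for each row: "angular": the turn, a rotation vector about the world's x, y, z in rad, a list of three; "delta_pos": the shift along the world's x, y, z in cm, a list of three; "jaw": the closure, from 0 (fully open) to 1 (shut). A call has 1 to 5 rows; each row shifts and turns the pose as measured when the row begins; what a row does not reach is not made up. A row lasts 1/8 s, in which the tool goes at most 62.5 mm and 10.7 degrees, less where a joint would pass 70% of its speed; a pose out of reach is approached as far as the arm can. A call with a gripper value outside its range is refused whole. The fingers move at their own pace and stop on an object; FORCE is the grip in N (left out, the last holds). Time passes only in rows, so rows that do not move let the fingers close. It gives the time, the measured TCP pose, the force and the opening at its end, in the units of the state.
- robot.state(): the state, without advancing time (a new reading comes with each control period).
- optics.read_camera(name): name is "scene" or "top" or "wrist"; returns the picture (400x640x3 uint8, red, green, blue); there is no depth.
- optics.camera_model(name): a dict with "fx", "fy", "cx", "cy" (pixels), "rvec" (rotation vector, rad) and "tvec" (3), from world to camera coordinates, as OpenCV has them. Camera axes: x right, y down, z forward; pixel columns grow to the right and rows downward; lengths in mm; the calibration is good to about 2 mm. The wrist camera is an equidistant fisheye: a pixel r from the principal point sees the ray r / f radians off the axis. A picture is of the moment at which its call begins: read the wrist's pose just before it. camera_model takes no time and is no camera call; for the wrist camera it gives the pose at the moment of the call.
- robot.finish_job(): hands the job in, once; it reports no verdict.
The state is a dict: "time": time; "joint_positions": joint angles; "joint_vel": joint speeds; "tau": joint torques, N m; "position": TCP position; "ee_rot": TCP orientation; "contact_force": force on the tool from outside, world axes, zero at the start; "torque": the same for the moment, N m; "opening": finger opening in mm.
Only numpy, scipy, OpenCV 4.12 (cv2) and the standard library are available. Lean on these libraries where they do the work, as an engineer would, in place of code of your own. Each camera call takes 0.05 s, during which the arm holds its last target. There are 200 camera calls.

## Working session

There is one attempt and no reset: what is moved stays moved. The work goes in short steps, Python scripts to look and compute and a shell command to move; the robot and the scene stay as the last step left them, time stands still between calls to the robot, and variables do not carry over. Pictures are saved under pics/ and viewed, about 8 in all and at most 12, crops included, and the job is handed in when it is done.

```bash
mkdir -p pics; cat > h.py <<'E'
import numpy as np, cv2
from rig import robot, optics
def cam(n):
    m=optics.camera_model(n); R=cv2.Rodrigues(np.array(m["rvec"],float))[0]; t=np.array(m["tvec"],float).ravel()
    return m,R,t
def ray(n,u,v,c=None):
    m,R,t=c or cam(n); x=(u-m["cx"])/m["fx"]; y=(v-m["cy"])/m["fy"]
    if n=="wrist":
        r=np.hypot(x,y); s=np.sin(r)/r if r>1e-9 else 1; d=np.array([x*s,y*s,np.cos(r)])
    else: d=np.array([x,y,1.])
    return -R.T@t, R.T@d
def onz(n,u,v,z,c=None):
    o,d=ray(n,u,v,c); return o+d*(z-o[2])/d[2]
def shot(n,name=None):
    c=cam(n); im=optics.read_camera(n)
    if name: cv2.imwrite(f"pics/{name}.png",im[:,:,::-1])
    return im,c
E
python3 - <<'E'
from h import *
for n in("top","scene"):
    im,c=shot(n,n+"0"); print(n,c[0],(-c[1].T@c[2]).round())
s=robot.state(); print(s["position"],np.round(s["ee_rot"],3),s["time"],s["opening"],robot.tcp_to_grasp)
E
```

```text
top {'fx': 416.07489635553605, 'fy': 416.07489635553605, 'cx': 324.2354681482234, 'cy': 199.80728871145598, 'rvec': array([ 2.21035212, -2.15347322,  0.10772889]), 'tvec': array([ -32.45235481,  589.59026707, 1100.33292489])} [ 492.   -6. 1148.]
scene {'fx': 386.07733113630235, 'fy': 386.07733113630235, 'cx': 313.61559638573226, 'cy': 198.40668015878452, 'rvec': array([ 1.79161247,  1.52367402, -0.70575313]), 'tvec': array([ -97.13145622, -281.25033131, 1486.42395146])} [1328. -147.  715.]
[311.78013531 654.07143252 217.85356786] [[-0.    -0.903  0.43 ]
 [-0.001  0.43   0.903]
 [-1.    -0.    -0.001]] 0.1 92.62037024696674 18.8
```

View pics/top0.png

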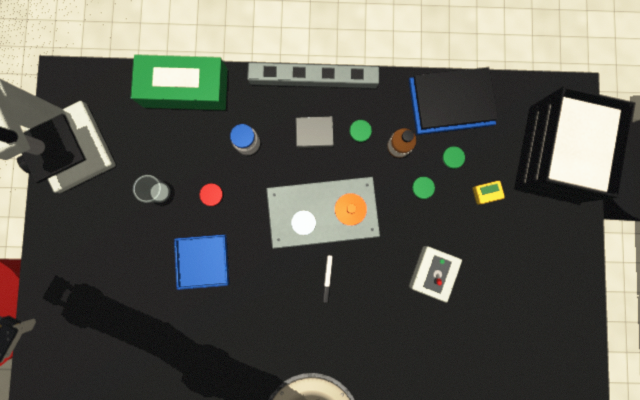

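View pics/scene0.png

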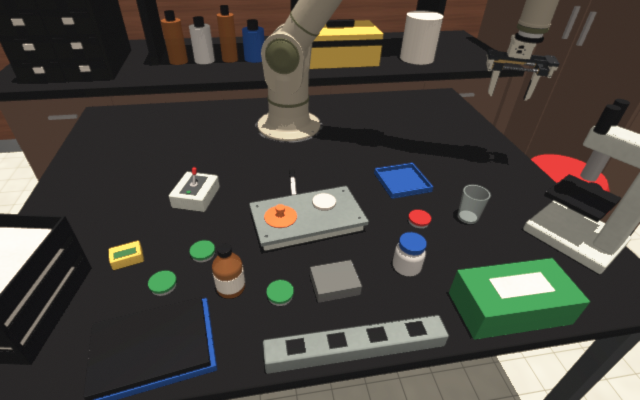

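The top view shows the deck around (323,212), the cover at (350,209), the disc at (304,222), the tray at (201,262) and the supply at (436,274), with its red tip at (439,282) and green dot at (442,262). The red dish is at (211,194). Of the green dishes, the one nearest the base is at (424,188).

```bash
cat > meas.py <<'E'
from h import *
def blob(im,lo,hi,roi):
    x0,y0,x1,y1=roi; hsv=cv2.cvtColor(im,cv2.COLOR_RGB2HSV)
    m=np.zeros(im.shape[:2],np.uint8); m[y0:y1,x0:x1]=cv2.inRange(hsv,lo,hi)[y0:y1,x0:x1]
    cs=cv2.findContours(m,cv2.RETR_EXTERNAL,cv2.CHAIN_APPROX_NONE)[0]
    return max(cs,key=cv2.contourArea)
def mid(c,kind="rect"):
    return cv2.minAreaRect(c)
if __name__=="__main__":
    im,c=shot("top")
    def rect(name,lo,hi,roi,z):
        k=blob(im,lo,hi,roi); r=cv2.minAreaRect(k); b=np.array([onz("top",*p,z,c)[:2] for p in cv2.boxPoints(r)])
        e=[b[1]-b[0],b[2]-b[1]]
        print(name,"c",b.mean(0).round(1),"sides",[round(np.hypot(*q),1) for q in e],"ang",[round(np.degrees(np.arctan2(q[1],q[0])),1) for q in e])
    def circ(name,lo,hi,roi,z):
        k=blob(im,lo,hi,roi); (u,v),a,_=cv2.fitEllipse(k); print(name,(round(u,1),round(v,1)),"c",onz("top",u,v,z,c)[:2].round(1),"d px",np.round(a,1))
    rect("deck",(0,0,90),(180,255,255),(255,170,390,255),38)
    circ("cover",(5,150,120),(20,255,255),(320,185,380,235),43)
    circ("disc",(0,0,205),(180,40,255),(285,205,322,240),48)
    rect("tray",(100,100,60),(125,255,255),(165,225,240,300),20)
    for r in((405,172,440,205),(440,140,470,170),(345,115,375,145)): circ("green",(45,100,60),(80,255,255),r,18)
    circ("red",(0,150,100),(8,255,255),(195,180,228,210),18)
    rect("supply",(0,0,150),(180,60,255),(400,240,470,310),45)
    circ("tip",(0,150,100),(8,255,255),(425,270,450,295),86)
    circ("dot",(45,100,60),(80,255,255),(430,255,450,270),45)
    a=cv2.resize(im[170:310,260:480],None,fx=3.6,fy=3.6,interpolation=cv2.INTER_CUBIC); cv2.imwrite("pics/crop1.png",a[:,:,::-1])
E
python3 meas.py
```

```text
deck c [556.9 -13.6] sides [np.float64(290.9), np.float64(163.7)] ang [np.float64(-82.3), np.float64(-173.0)]
cover (350.2, 209.0) c [566.  -86.7] d px [30.4 30.4]
disc (303.1, 222.3) c [527.4  37.3] d px [24.  24.6]
tray c [416.7 309.3] sides [np.float64(142.7), np.float64(142.0)] ang [np.float64(-85.5), np.float64(-174.4)]
green (423.2, 187.2) c [ 632.8 -287.4] d px [22.1 22.4]
green (453.5, 156.9) c [ 719.3 -371. ] d px [21.7 22.3]
green (360.1, 130.2) c [ 787.1 -111.5] d px [21.8 22.2]
red (210.5, 194.2) c [598.1 292.6] d px [22.1 22.8]
supply c [ 401.3 -317.1] sides [np.float64(120.9), np.float64(100.8)] ang [np.float64(-19.8), np.float64(-108.5)]
tip (438.9, 281.5) c [ 385.5 -311.4] d px [4.3 5.7]
dot (441.6, 261.1) c [ 434.7 -330.2] d px [3.3 4.5]
```

View pics/crop1.png

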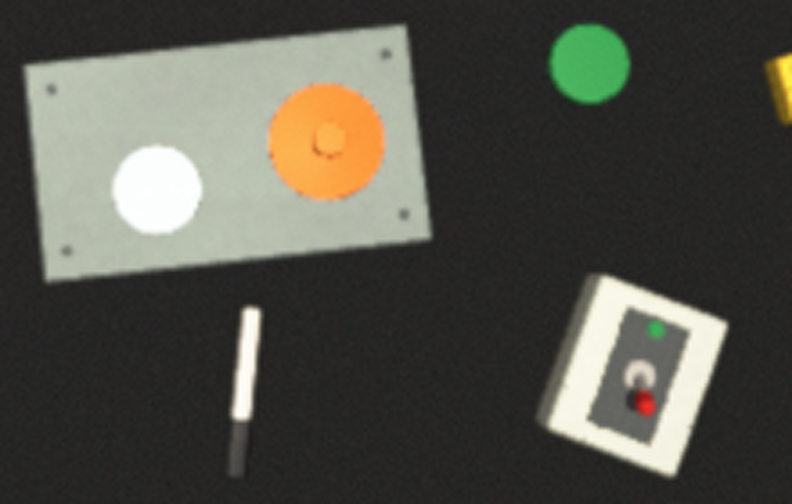

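The deck yaw is about 7.4°, which puts the pocket near (566,-83). The knob is near (566,-87). I'll start the transit to it.

```bash
python3 -m inch '{"delta_pos":[[1.8,-5.3,0],[1.8,-5.3,0],[1.8,-5.3,0],[1.8,-5.3,0],[1.8,-5.3,0]],"angular":[[0,0,0.08],[0,0,0.08],[0,0,0.08],[0,0,0.08],[0,0,0.08]],"jaw":[0.3,0.3,0.3,0.3,0.3]}' 15
python3 -m inch '{"delta_pos":[[1.8,-5.3,0],[1.8,-5.3,-1],[1.8,-5.3,-1],[1.8,-5.3,-1],[1.8,-5.3,-1]],"angular":[[0,0,0.08],[0,0,0.08],[0,0,0.08],[0,0,0.08],[0,0,0]],"jaw":[0.3,0.3,0.3,0.3,0.3]}'
python3 -c "
from h import *
s=robot.state();print(s['joint_positions'])"
```

```text
time: 0.78
position: [400.0, 385.3, 215.5]
ee_rot: [[-0.002, -1.0, 0.025], [-0.002, 0.025, 1.0], [-1.0, 0.001, -0.002]]
contact_force: [0.8, -0.1, -0.2]
opening: 65.4
time: 1.4
position: [492.5, 111.6, 175.4]
ee_rot: [[0.002, -0.953, -0.303], [-0.001, -0.303, 0.953], [-1.0, -0.001, -0.002]]
contact_force: [1.1, 0.8, -1.0]
opening: 65.1
[-11.44050212  23.18321371 -10.53011606 122.25174652   7.35567264
  35.05754915  80.47677207]
```

```bash
python3 -m inch '{"delta_pos":[[1.8,-5,-2],[1.8,-5,-2],[1.8,-5,-2],[1.8,-4.7,-2],[0,0,0]],"angular":[[0,0,0],[0,0,0],[0,0,0],[0,0,0],[0,0,0]],"jaw":[0.3,0.3,0.3,0.3,0.3]}'
python3 - <<'E'
from h import *
print("knob",onz("top",351.7,208.9,72)[:2])
im,c=shot("wrist","w1"); s=robot.state(); print(s['position'],(-c[1].T@c[2]).round(1),c[0]["fx"])
E
```

```text
time: 2.02
position: [566.9, -97.3, 91.9]
ee_rot: [[0.003, -0.955, -0.297], [-0.002, -0.297, 0.955], [-1.0, -0.002, -0.003]]
contact_force: [-0.7, 0.7, -0.2]
opening: 64.9
knob [564.43034207 -88.40090576]
[566.7252152  -94.86531679  92.55000343] [ 499.5 -117.8  258.3] 309.70691628693146
```

View pics/w1.png

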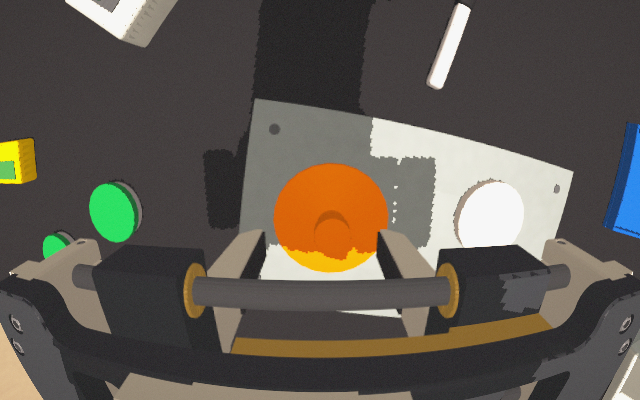

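The wrist view shows the knob at about (332,235), slightly right (+y) of the midpoint between the fingers, as I computed. The dish shows at (113,212) and the disc at (490,215). I'll descend and grip.

```bash
python3 -m inch '{"delta_pos":[[-0.1,0.8,-1.5],[0,0,-1.5],[0,0,-1.4],[0,0,0],[0,0,0]],"angular":[[0,0,0],[0,0,0],[0,0,0],[0,0,0],[0,0,0]],"jaw":[0.3,0.3,0.3,0.3,1]}' 20
python3 -m inch '{"delta_pos":[[0,0,0],[0,0,0],[0,0,0],[0,0,0]],"angular":[[0,0,0],[0,0,0],[0,0,0],[0,0,0]],"jaw":[1,1,1,1]}'
```

```text
time: 2.7
position: [565.0, -80.9, 46.0]
ee_rot: [[0.003, -0.952, -0.306], [0.001, -0.306, 0.952], [-1.0, -0.003, 0.0]]
contact_force: [0.3, -0.0, -0.2]
opening: 59.0
time: 3.2
position: [565.7, -81.5, 47.1]
ee_rot: [[0.005, -0.952, -0.305], [0.001, -0.305, 0.952], [-1.0, -0.005, -0.001]]
contact_force: [0.7, -0.7, -1.5]
opening: 24.0
```

```bash
python3 -m inch '{"delta_pos":[[0,0,3],[0,0,3],[-2.1,5.6,0],[-2.1,5.6,0],[-2.1,5.6,0]],"angular":[[0,0,0],[0,0,0],[0,0,0],[0,0,0],[0,0,0]],"jaw":[1,1,1,1,1]}'
python3 -m inch '{"delta_pos":[[-2.1,5.6,0],[-2.1,5.6,0],[-2.1,5.6,0],[-2.1,5.6,0],[0,0,0]],"angular":[[0,0,0],[0,0,0],[0,0,0],[0,0,0],[0,0,0]],"jaw":[1,1,1,1,1]}'
```

```text
time: 3.82
position: [502.5, 84.8, 108.7]
ee_rot: [[0.007, -0.956, -0.294], [0.0, -0.294, 0.956], [-1.0, -0.006, -0.002]]
contact_force: [1.3, 0.6, -0.6]
opening: 23.6
time: 4.45
position: [412.8, 321.2, 109.2]
ee_rot: [[0.008, -0.954, -0.3], [0.004, -0.3, 0.954], [-1.0, -0.008, 0.001]]
contact_force: [0.2, -0.5, -1.3]
opening: 23.4
```

```bash
python3 -m inch '{"delta_pos":[[0.3,-0.8,-3],[0,0,-3],[0,0,-2],[0,0,-0.9],[0,0,0]],"angular":[[0,0,0],[0,0,0],[0,0,0],[0,0,0],[0,0,0]],"jaw":[1,1,1,1,1]}'
```

```text
time: 5.08
position: [417.1, 310.5, 18.7]
ee_rot: [[0.009, -0.954, -0.299], [0.003, -0.299, 0.954], [-1.0, -0.01, 0.001]]
contact_force: [-0.2, -0.3, -1.2]
opening: 23.3
```

```bash
python3 -m inch '{"delta_pos":[[0,0,-0.3],[0,0,-0.1],[0,0,0],[0,0,0]],"angular":[[0,0,0],[0,0,0],[0,0,0],[0,0,0]],"jaw":[1,1,0.4,0.4]}'
python3 -m inch '{"delta_pos":[[0,0,0],[0,0,3],[0,0,4],[0,0,4],[1.5,-6,0]],"angular":[[0,0,0],[0,0,0],[0,0,0],[0,0,0],[0,0,0]],"jaw":[0.4,0.4,0.4,0.4,0.1]}'
cat > m2.py <<'E'
from meas import *
im,c=shot("top","top2")
def circ(name,lo,hi,roi,z):
    k=blob(im,lo,hi,roi); (u,v),a,_=cv2.fitEllipse(k); print(name,(round(u,1),round(v,1)),"c",onz("top",u,v,z,c)[:2].round(1),"d px",np.round(a,1))
circ("cover",(5,150,120),(20,255,255),(165,225,240,300),10)
circ("pocket",(20,80,100),(40,255,255),(320,185,380,235),33)
circ("disc",(0,0,205),(180,40,255),(285,205,322,240),48)
E
python3 m2.py; python3 -c "
import cv2;a=cv2.imread('pics/top2.png')[160:320,140:480];cv2.imwrite('pics/c2.png',cv2.resize(a,None,fx=2.35,fy=2.35))"
```

```text
time: 5.58
position: [418.3, 310.9, 16.5]
ee_rot: [[0.012, -0.954, -0.299], [0.006, -0.299, 0.954], [-1.0, -0.013, 0.002]]
contact_force: [0.9, 0.0, 0.3]
opening: 39.1
time: 6.2
position: [432.9, 254.8, 129.9]
ee_rot: [[0.013, -0.952, -0.306], [0.008, -0.306, 0.952], [-1.0, -0.015, 0.004]]
contact_force: [1.6, -1.2, -0.3]
opening: 61.7Traceback (most recent call last):
  File "m2.py", line 5, in <module>
    circ("cover",(5,150,120),(20,255,255),(165,225,240,300),10)
    ~~~~^^^^^^^^^^^^^^^^^^^^^^^^^^^^^^^^^^^^^^^^^^^^^^^^^^^^^^^
  File "m2.py", line 4, in circ
    k=blob(im,lo,hi,roi); (u,v),a,_=cv2.fitEllipse(k); print(name,(round(u,1),round(v,1)),"c",onz("top",u,v,z,c)[:2].round(1),"d px",np.round(a,1))
  File "meas.py", line 6, in blob
    return max(cs,key=cv2.contourArea)
ValueError: max() iterable argument is empty
```

View pics/c2.png

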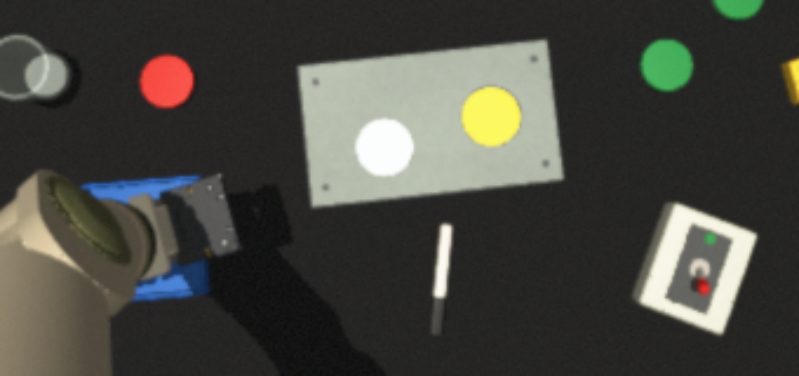

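The pocket is exposed, with its yellow floor at crop (491,116). The arm hides the tray, so I'll check the cover from the scene camera.

```bash
python3 - <<'E'
from meas import *
im=cv2.imread("pics/top2.png")[:,:,::-1].copy(); c=cam("top")
for n,lo,hi,roi,z in(("pocket",(22,80,100),(40,255,255),(320,185,380,235),35),("disc",(0,0,205),(180,40,255),(285,205,322,240),48)):
    (u,v),a,_=cv2.fitEllipse(blob(im,lo,hi,roi)); print(n,onz("top",u,v,z,c)[:2].round(1),a)
im,c=shot("scene")
m,R,t=c
def sc(n,lo,hi,roi,z):
    (u,v),a,_=cv2.fitEllipse(cv2.convexHull(blob(im,lo,hi,roi))); print(n,(round(u),round(v)),onz("scene",u,v,z,c)[:2].round(1),np.round(a,1))
sc("pocket",(22,80,100),(40,255,255),(240,180,370,250),35)
sc("disc",(0,0,205),(180,40,255),(300,190,345,212),48)
sc("cover",(5,120,80),(20,255,255),(360,150,450,200),10)
sc("dish",(45,80,60),(80,255,255),(185,235,220,265),18)
E
```

```text
pocket [566.1 -82.8] (24.53244400024414, 24.979063034057617)
disc [527.3  37.5] (24.07012939453125, 24.43091583251953)
pocket (282, 218) [566.3 -85.7] [16.  25.1]
disc (324, 200) [525.8  34.8] [14.9 23.5]
cover (403, 180) [416.8 310.4] [16.9 26.4]
dish (202, 249) [ 634.3 -290.3] [19.4 26.4]
```

```bash
python3 -m inch '{"delta_pos":[[2.35,-5.5,0],[2.35,-5.5,-1],[2.35,-5.5,-1],[2.35,-5.3,-1],[0,0,0]],"angular":[[0,0,0],[0,0,0],[0,0,0],[0,0,0],[0,0,0]],"jaw":[0,0,0,0,0]}' 6
python3 - <<'E'
from h import *
for i in range(6):
    optics.read_camera("scene"); print(robot.state()["position"].round(1) if hasattr(robot.state()["position"],'round') else robot.state()["position"])
E
```

```text
time: 6.92
position: [528.1, 23.3, 97.3]
ee_rot: [[0.011, -0.956, -0.294], [0.001, -0.294, 0.956], [-1.0, -0.01, -0.003]]
contact_force: [-0.2, 0.5, -0.1]
opening: 93.3
[527.4  26.1  97.6]
[527.   28.1  97.9]
[526.8  29.4  98.1]
[526.8  30.1  98.2]
[526.8  30.4  98.4]
[526.9  30.4  98.4]
```

```bash
python3 -m inch '{"delta_pos":[[0,0.6,-2],[0,0,-2],[0,0,-1],[0,0,-0.4],[0,0,0]],"angular":[[0.0,0,0],[0,0,0],[0,0,0],[0,0,0],[0,0,0]],"jaw":[0,0,0,0,0]}' 6
python3 - <<'E'
from h import *
for i in range(5): optics.read_camera("scene")
s=robot.state(); print(s["position"].round(1),s["contact_force"])
E
```

```text
time: 7.85
position: [526.8, 42.5, 44.9]
ee_rot: [[0.014, -0.95, -0.313], [0.005, -0.313, 0.95], [-1.0, -0.015, -0.0]]
contact_force: [0.9, -0.5, -0.3]
opening: 93.2
[527.1  42.   45.2] [-0.16305194 -0.45609329  0.56069556]
```

```bash
python3 -m inch '{"delta_pos":[[0,-0.5,-0.3],[0,0,0],[0,0,0],[0,0,0],[0,0,0]],"angular":[[-0.005,0.013,0],[0,0,0],[0,0,0],[0,0,0],[0,0,0]],"jaw":[0,0.2,0.5,0.5,0.5]}' 6
python3 -m inch '{"delta_pos":[[0,0,0],[0,0,0]],"angular":[[0,0,0],[0,0,0]],"jaw":[0.5,0.5]}'
```

```text
time: 8.72
position: [527.5, 36.1, 42.4]
ee_rot: [[0.002, -0.95, -0.311], [-0.001, -0.311, 0.95], [-1.0, -0.002, -0.001]]
contact_force: [1.2, -0.5, -0.7]
opening: 63.8
time: 8.98
position: [527.4, 36.1, 42.4]
ee_rot: [[0.002, -0.95, -0.311], [-0.001, -0.311, 0.95], [-1.0, -0.002, -0.001]]
contact_force: [-0.1, -1.3, 0.6]
opening: 63.6
```

```bash
python3 -m inch '{"delta_pos":[[0.4,-1.3,0],[0.4,-1.3,0],[0.4,-1.3,0],[0.4,-1.3,0],[0.4,-1.3,0]],"angular":[[0,0,0],[0,0,0],[0,0,0],[0,0,0],[0,0,0]],"jaw":[0.5,0.5,0.5,0.5,0.5]}'
python3 -m inch '{"delta_pos":[[0.4,-1.3,0],[0.4,-1.3,0],[0.4,-1.3,0],[0,0,0],[0,0,0]],"angular":[[0,0,0],[0,0,0],[0,0,0],[0,0,0],[0,0,0]],"jaw":[0.5,0.5,0.5,0.5,0.5]}'
python3 - <<'E'
from h import *
for i in range(4): optics.read_camera("scene")
s=robot.state(); print(s["position"].round(1),s["contact_force"],s["opening"])
E
```

```text
time: 9.6
position: [548.6, -33.3, 42.4]
ee_rot: [[0.002, -0.95, -0.312], [-0.001, -0.312, 0.95], [-1.0, -0.002, -0.001]]
contact_force: [-0.2, 0.8, 0.7]
opening: 63.4
time: 10.22
position: [561.7, -76.9, 42.4]
ee_rot: [[0.002, -0.951, -0.309], [-0.001, -0.309, 0.951], [-1.0, -0.002, -0.002]]
contact_force: [-0.4, 2.0, 0.8]
opening: 63.9
[561.7 -76.7  42.5] [-0.50500769  0.14309422  0.58633641] 63.42200059052904
```

```bash
python3 -m inch '{"delta_pos":[[0.25,-0.4,0],[0.2,-0.3,0],[0,0,0],[0,0,0]],"angular":[[0,0,0],[0,0,0],[0,0,0],[0,0,0]],"jaw":[0.5,0.5,0.5,0.5]}'
python3 - <<'E'
from h import *
im,c=shot("wrist","w3"); s=robot.state(); print(s["position"].round(1))
cv2.imwrite("pics/w3c.png",cv2.resize(im[150:330,200:440],None,fx=2.5,fy=2.5)[:,:,::-1])
E
```

```text
time: 10.92
position: [566.4, -83.3, 42.4]
ee_rot: [[0.002, -0.95, -0.311], [-0.001, -0.311, 0.95], [-1.0, -0.002, -0.002]]
contact_force: [-0.6, 1.5, -0.9]
opening: 63.2
[566.4 -83.2  42.4]
```

View pics/w3c.png

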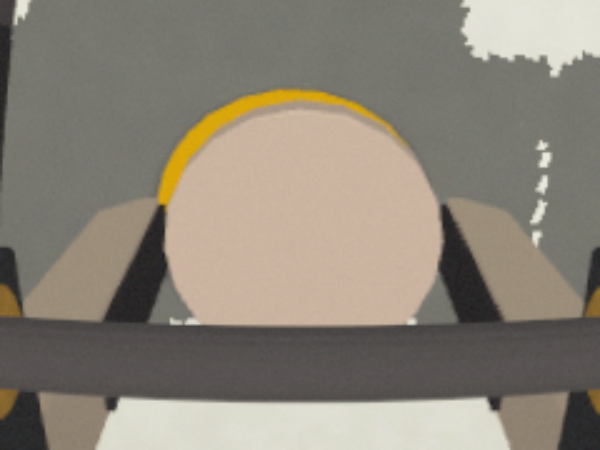

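The disc is gripped over the pocket, and a yellow crescent shows at its upper left (crop 160–410, 90–200). The pocket therefore lies a bit further toward −x/−y. I'll measure the offset in this view.

```bash
cat > off.py <<'E'
from meas import *
from scipy.optimize import least_squares
def fit(P,r,x0): return least_squares(lambda c:np.hypot(*(P-c).T)-r,x0,loss="soft_l1",f_scale=.3)
def off(im,c,p0):
    hsv=cv2.cvtColor(im,cv2.COLOR_RGB2HSV); y=cv2.inRange(hsv,(18,150,100),(40,255,255)); y[:180]=0;y[290:]=0;y[:,:250]=0;y[:,400:]=0
    top,side=[],[]
    for u in range(262,372):
        v=np.flatnonzero(y[:,u])
        if len(v)>1:
            top.append(onz("wrist",u,v[0]-.5,38,c)[:2]); 
    lab=im[230,320].astype(int); d=(np.abs(im.astype(int)-lab).sum(2)<40).astype(np.uint8); d[:150]=0; d[275:]=0
    k=cv2.findContours(d,cv2.RETR_EXTERNAL,cv2.CHAIN_APPROX_NONE)[0]; k=max(k,key=cv2.contourArea)[:,0]
    k=k[k[:,1]<245]
    D=np.array([onz("wrist",*q,48,c)[:2] for q in k]); T=np.array(top)
    a=fit(T,34,p0); b=fit(D,32,p0); print("pocket",a.x.round(2),a.cost.round(2),len(T),"disc",b.x.round(2),b.cost.round(2),len(D),"move",(a.x-b.x).round(2))
if __name__=="__main__":
    im=cv2.imread("pics/w3.png")[:,:,::-1].copy(); off(im,cam("wrist"),[566,-83])
E
python3 off.py
```

```text
pocket [567.28 -85.34] 1.39 92 disc [567.23 -82.93] 8.99 150 move [ 0.05 -2.41]
```

```bash
python3 -m inch '{"delta_pos":[[-0.05,-0.24,0],[0,0,0],[0,0,0],[0,0,0],[0,0,0]],"angular":[[0,0,0],[0,0,0],[0,0,0],[0,0,0],[0,0,0]],"jaw":[0.5,0.5,0.5,0.25,0.25]}'
python3 - <<'E'
from h import *
im,c=shot("wrist","w4"); s=robot.state(); print(s["position"].round(1),s["opening"])
cv2.imwrite("pics/w4c.png",cv2.resize(im[150:330,200:440],None,fx=2.5,fy=2.5)[:,:,::-1])
E
```

```text
time: 11.6
position: [565.7, -85.8, 42.3]
ee_rot: [[0.002, -0.95, -0.311], [-0.001, -0.311, 0.95], [-1.0, -0.001, -0.001]]
contact_force: [0.3, 0.9, -0.2]
opening: 69.8
[565.7 -85.7  42.3] 69.04665506656005
```

View pics/w4c.png

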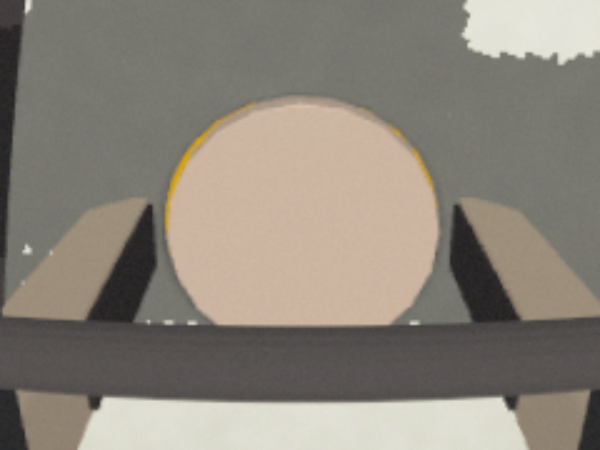

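The disc now sits lower in the view, about 2% smaller, with a thin even yellow rim. That matches it having dropped home. I'll lift away and head for the green dish.

```bash
python3 -m inch '{"delta_pos":[[0,0,1],[0,0,3],[0,0,4],[1.65,-5,0],[1.65,-5,0]],"angular":[[0,0,0],[0,0,0],[0,0,0],[0,0,0],[0,0,0]],"jaw":[0.2,0,0,0,0]}'
python3 -m inch '{"delta_pos":[[1.65,-5,0],[1.65,-5,-2],[0,0,-2],[0,0,0],[0,0,0]],"angular":[[0,0,0],[0,0,0],[0,0,0],[0,0,0],[0,0,0]],"jaw":[0,0,0,0,0]}'
python3 - <<'E'
from meas import *
for i in range(3): optics.read_camera("scene")
im,c=shot("wrist"); s=robot.state(); print(s["position"].round(1))
h=cv2.convexHull(blob(im,(50,120,60),(80,255,255),(200,120,440,275)))[:,0]
P=np.array([onz("wrist",*q,18,c)[:2] for q in h if q[1]<235])
from off import fit
f=fit(P,30,[633,-289]); print(f.x.round(1),f.cost,len(P))
im,c=shot("top","top3")
for n,lo,hi,roi,z in(("cover",(5,150,120),(20,255,255),(165,225,240,300),10),("disc",(0,0,205),(180,40,255),(325,185,380,235),43)):
    (u,v),a,_=cv2.fitEllipse(blob(im,lo,hi,roi)); print(n,onz("top",u,v,z,c)[:2].round(1),a)
E
```

```text
time: 12.28
position: [599.4, -182.8, 128.5]
ee_rot: [[0.003, -0.948, -0.32], [0.0, -0.32, 0.948], [-1.0, -0.003, -0.001]]
contact_force: [0.5, -0.5, 0.6]
opening: 92.9
time: 12.9
position: [633.7, -289.5, 91.7]
ee_rot: [[0.007, -0.949, -0.316], [-0.002, -0.316, 0.949], [-1.0, -0.006, -0.004]]
contact_force: [0.8, 0.4, 0.6]
opening: 93.3
[ 634.1 -289.5   91.8]
[ 633.2 -290.9] 0.4740227170383337 24
cover [416.1 312.6] (29.545650482177734, 30.179386138916016)
disc [564.3 -83.1] (22.881488800048828, 23.388147354125977)
```

```bash
python3 -m inch '{"delta_pos":[[-0.05,-0.1,-3],[0,0,-3],[0,0,-1.5],[0,0,-0.8],[0,0,0]],"angular":[[0.002,0.007,0],[0,0,0],[0,0,0],[0,0,0],[0,0,0]],"jaw":[0,0,0,0,0]}' 6
python3 -m inch '{"delta_pos":[[0,0,0],[0,0,0]],"angular":[[0,0,0],[0,0,0]],"jaw":[0,0]}'
```

```text
time: 13.78
position: [635.6, -289.8, 9.8]
ee_rot: [[0.005, -0.948, -0.318], [-0.002, -0.318, 0.948], [-1.0, -0.004, -0.003]]
contact_force: [0.2, -0.2, 0.3]
opening: 92.6
time: 14.02
position: [636.5, -290.1, 11.4]
ee_rot: [[0.007, -0.948, -0.318], [-0.003, -0.318, 0.948], [-1.0, -0.006, -0.005]]
contact_force: [-0.5, -0.4, 0.9]
opening: 93.0
```

```bash
python3 -m inch '{"delta_pos":[[-0.3,0,-0.7],[0,0,0],[0,0,0],[0,0,0],[0,0,0]],"angular":[[0.004,0.007,0],[0,0,0],[0,0,0],[0,0,0],[0,0,0]],"jaw":[0,0,0.5,0.5,0.5]}' 6
python3 -m inch '{"delta_pos":[[0,0,0],[0,0,0],[0,0,0]],"angular":[[0,0,0],[0,0,0],[0,0,0]],"jaw":[0.5,0.5,0.5]}'
```

```text
time: 14.65
position: [633.6, -290.5, 4.8]
ee_rot: [[0.001, -0.948, -0.317], [0.001, -0.317, 0.948], [-1.0, -0.001, 0.001]]
contact_force: [-0.1, 0.3, 0.3]
opening: 67.9
time: 15.02
position: [633.6, -290.5, 4.8]
ee_rot: [[0.001, -0.948, -0.317], [0.001, -0.317, 0.948], [-1.0, -0.001, 0.001]]
contact_force: [0.2, -0.3, 0.2]
opening: 59.7
```

```bash
python3 -m inch '{"delta_pos":[[0,0,0],[0,0,3],[0,0,3],[0,0,1.5],[-1.65,5,0]],"angular":[[0,0,0],[0,0,0],[0,0,0],[0,0,0],[0,0,0]],"jaw":[0.6,0.6,0.6,0.6,0.6]}' 12
python3 -m inch '{"delta_pos":[[-1.65,5,0],[-1.65,5,0],[-1.65,4.5,0],[0,0,0],[0,0,0]],"angular":[[0,0,0],[0,0,0],[0,0,0],[0,0,0],[0,0,0]],"jaw":[0.6,0.6,0.6,0.6,0.6]}'
python3 -m inch '{"delta_pos":[[0,0,0],[0,0,0]],"angular":[[0,0,0],[0,0,0]],"jaw":[0.6,0.6]}'
```

```text
time: 15.65
position: [616.6, -243.8, 80.6]
ee_rot: [[0.0, -0.95, -0.312], [-0.0, -0.312, 0.95], [-1.0, -0.0, -0.0]]
contact_force: [0.7, 0.9, -1.2]
opening: 59.8
time: 16.27
position: [564.1, -91.1, 80.1]
ee_rot: [[-0.0, -0.949, -0.316], [0.002, -0.316, 0.949], [-1.0, -0.0, 0.002]]
contact_force: [0.5, -0.8, -0.4]
opening: 59.6
time: 16.52
position: [564.6, -93.3, 79.8]
ee_rot: [[-0.0, -0.95, -0.313], [0.001, -0.313, 0.95], [-1.0, -0.0, 0.001]]
contact_force: [0.1, -1.0, 0.3]
opening: 59.7
```

```bash
python3 -m inch '{"delta_pos":[[0.1,0.75,-1],[0,0,-1],[0,0,-0.6],[0,0,0],[0,0,0]],"angular":[[0,0,0],[0,0,0],[0,0,0],[0,0,0],[0,0,0]],"jaw":[0.6,0.6,0.6,0.6,0.6]}'
python3 -m inch '{"delta_pos":[[0,0,0],[0,0,0]],"angular":[[0,0,0],[0,0,0]],"jaw":[0.6,0.6]}'
```

```text
time: 17.15
position: [565.5, -86.6, 51.0]
ee_rot: [[-0.001, -0.95, -0.311], [0.001, -0.311, 0.95], [-1.0, 0.001, 0.001]]
contact_force: [-0.4, -0.4, -1.1]
opening: 59.8
time: 17.4
position: [565.8, -86.7, 51.4]
ee_rot: [[-0.001, -0.95, -0.311], [0.001, -0.311, 0.95], [-1.0, 0.0, 0.001]]
contact_force: [-0.0, -0.4, -0.9]
opening: 59.6
```

Dish underside is about 3.5 mm above the disc. I'll check the scene view before releasing.

```bash
python3 -m inch '{"delta_pos":[[0,0.1,-0.25],[0,0,0],[0,0,0]],"angular":[[0,0,0],[0,0,0],[0,0,0]],"jaw":[0.6,0.6,0.6]}'
python3 - <<'E'
from h import *
im,c=shot("scene","s5"); cv2.imwrite("pics/s5c.png",cv2.resize(im[150:260,220:400],None,fx=4,fy=4,interpolation=cv2.INTER_CUBIC)[:,:,::-1])
E
```

```text
time: 17.77
position: [565.9, -85.6, 49.1]
ee_rot: [[0.0, -0.95, -0.311], [0.001, -0.311, 0.95], [-1.0, -0.0, 0.001]]
contact_force: [-0.5, -1.4, -0.6]
opening: 60.1
```

View pics/s5c.png

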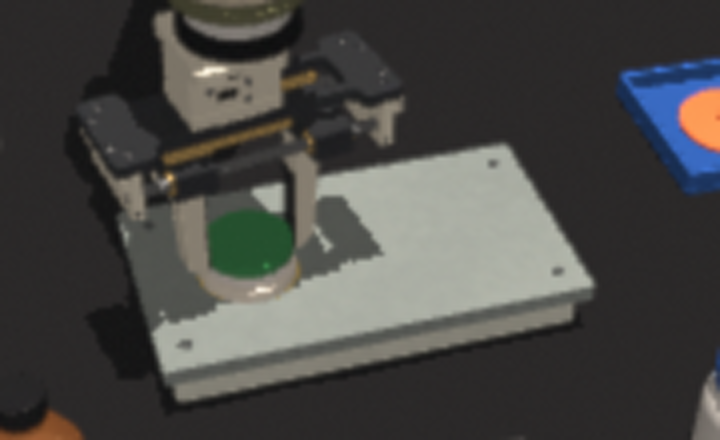

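The dish is centred just over the disc, the disc is low in the deck, and the cover is in the tray. I'll lower, release and lift.

```bash
python3 -m inch '{"delta_pos":[[0,0,-0.12],[0,0,0],[0,0,0],[0,0,0],[0,0,0]],"angular":[[0,0,0],[0,0,0],[0,0,0],[0,0,0],[0,0,0]],"jaw":[0.6,0.6,0.3,0.1,0.1]}'
python3 -m inch '{"delta_pos":[[0,0,0],[0,0,2],[0,0,3],[0,0,3],[0,0,2]],"angular":[[0,0,0],[0,0,0],[0,0,0],[0,0,0],[0,0,0]],"jaw":[0.05,0.05,0.05,0.05,0.05]}'
```

```text
time: 18.45
position: [566.1, -85.7, 47.9]
ee_rot: [[0.0, -0.95, -0.311], [0.001, -0.311, 0.95], [-1.0, -0.001, 0.001]]
contact_force: [-0.1, 0.2, -0.6]
opening: 80.3
time: 19.08
position: [564.6, -85.4, 149.0]
ee_rot: [[-0.004, -0.95, -0.312], [0.001, -0.312, 0.95], [-1.0, 0.003, 0.002]]
contact_force: [0.0, -0.4, -0.7]
opening: 88.3
```

```bash
python3 -m inch '{"delta_pos":[[-4.2,-4.3,0],[-4.2,-4.3,0],[-4.2,-4.3,0],[-4.2,-4.3,0],[-4.2,-4.3,0]],"angular":[[0,0,-0.13],[0,0,-0.13],[0,0,-0.13],[0,0,-0.13],[0,0,-0.13]],"jaw":[1,1,1,1,1]}'
python3 -m inch '{"delta_pos":[[0,0,0],[0,0,0],[0,0,0]],"angular":[[0,0,0],[0,0,0],[0,0,0]],"jaw":[1,1,1]}'
python3 - <<'E'
from h import *
im,c=shot("top","top6"); im2,_=shot("scene")
o=np.hstack([cv2.resize(im[170:330,310:480],None,fx=2.3,fy=2.3),cv2.resize(im2[150:310,160:330],None,fx=2.3,fy=2.3)])
cv2.imwrite("pics/c6.png",o[:,:,::-1])
from meas import blob
(u,v),a,_=cv2.fitEllipse(blob(im,(45,80,60),(80,255,255),(325,185,380,235))); print("dish",onz("top",u,v,61,c)[:2].round(1),a)
s=robot.state(); print(s["position"].round(1))
E
```

```text
time: 19.7
position: [353.8, -302.3, 151.8]
ee_rot: [[0.006, -0.941, 0.338], [-0.001, 0.338, 0.941], [-1.0, -0.006, 0.001]]
contact_force: [1.6, -0.2, -0.8]
opening: 43.2
time: 20.08
position: [351.5, -304.3, 152.1]
ee_rot: [[0.006, -0.939, 0.343], [-0.002, 0.343, 0.939], [-1.0, -0.006, 0.0]]
contact_force: [0.1, 0.4, 0.4]
opening: 12.9
dish [565.  -83.1] (21.367849349975586, 21.87323760986328)
[ 351.6 -304.1  152.1]
```

View pics/c6.png

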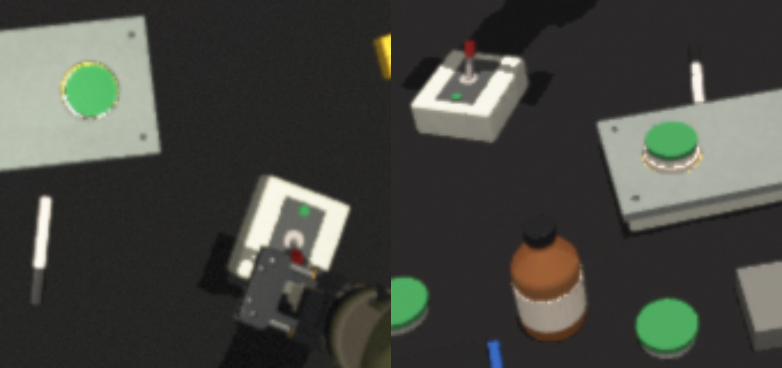

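The dish sits centred and level on the disc, with an even rim all round in both views. The closed fingers are behind the toggle tip. I'll lower and push.

```bash
python3 -m inch '{"delta_pos":[[0.1,0.3,-3],[0,0,-3],[0,0,-1.7],[0,0,0],[0,0,0]],"angular":[[0,0,0],[0,0,0],[0,0,0],[0,0,0],[0,0,0]],"jaw":[1,1,1,1,1]}'
python3 -m inch '{"delta_pos":[[0,0,0],[0,0,0]],"angular":[[0,0,0],[0,0,0]],"jaw":[1,1]}'
```

```text
time: 20.8
position: [357.3, -298.1, 73.7]
ee_rot: [[0.009, -0.943, 0.334], [-0.002, 0.334, 0.943], [-1.0, -0.009, 0.001]]
contact_force: [0.1, 0.3, 0.0]
opening: 0.1
time: 21.05
position: [358.1, -298.3, 75.0]
ee_rot: [[0.011, -0.943, 0.333], [-0.003, 0.333, 0.943], [-1.0, -0.012, 0.0]]
contact_force: [-0.5, -0.0, -0.5]
opening: 0.4
```

```bash
python3 -m inch '{"delta_pos":[[1.1,-0.45,0],[1.1,-0.45,0],[1.1,-0.45,0],[1.1,-0.45,0],[0,0,0]],"angular":[[0,0,0],[0,0,0],[0,0,0],[0,0,0],[0,0,0]],"jaw":[1,1,1,1,1]}'
python3 -m inch '{"delta_pos":[[-2,0.7,0],[-2,0.7,1],[0,0,4],[0,0,4],[0,0,0]],"angular":[[0,0,0],[0,0,0],[0,0,0],[0,0,0],[0,0,0]],"jaw":[1,1,1,1,1]}'
python3 - <<'E'
from meas import *
im,c=shot("top"); im2,c2=shot("scene","s7")
o=np.hstack([cv2.resize(im[170:330,310:480],None,fx=2.3,fy=2.3),cv2.resize(im2[150:310,160:330],None,fx=2.3,fy=2.3)])
cv2.imwrite("pics/c7.png",o[:,:,::-1])
for n,i,cc,lo,hi,roi,z in(("tip top",im,c,(0,150,80),(8,255,255),(420,245,460,300),86),("cover",im,c,(5,150,120),(20,255,255),(165,225,240,300),10),("tray",im,c,(100,100,60),(125,255,255),(165,225,240,300),20),("dish",im,c,(45,80,60),(80,255,255),(325,185,380,235),61),("red",im,c,(0,150,100),(8,255,255),(195,180,228,210),18)):
    try:
        (u,v),a=cv2.minAreaRect(blob(im,lo,hi,roi))[:2]; print(n,onz("top",u,v,z,cc)[:2].round(1))
    except ValueError: print(n,"hidden")
s=robot.state(); print(s["position"].round(1),s["time"])
E
```

```text
time: 21.68
position: [403.3, -316.9, 75.1]
ee_rot: [[0.007, -0.943, 0.334], [-0.001, 0.334, 0.943], [-1.0, -0.007, 0.001]]
contact_force: [-3.5, 1.7, -0.2]
opening: 0.5
time: 22.3
position: [362.8, -302.9, 168.7]
ee_rot: [[0.008, -0.943, 0.334], [-0.002, 0.334, 0.943], [-1.0, -0.008, 0.001]]
contact_force: [0.3, 0.5, -0.3]
opening: 0.6
tip top [ 418.3 -323.1]
cover [416.3 311.9]
tray [416.2 309. ]
dish [565.4 -82.8]
red [598.5 292.5]
[ 362.  -302.1  166.4] 22.4
```

View pics/c7.png

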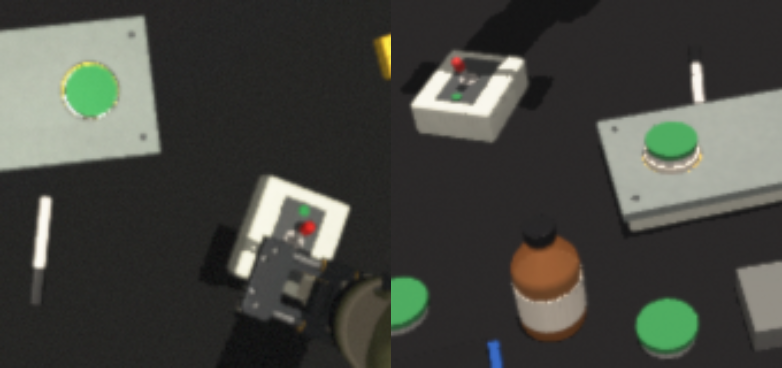

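The toggle has flipped to the green-dot side, about 18 mm past centre. At the +0.45 rad stop it would be 19 mm. I'll hand the job in.

```bash
python3 -c "
from rig import robot
print(robot.finish_job(), robot.state()['time'])"
```

```text
the job is handed in; nothing more can be done
the job is handed in; nothing more can be done
```

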